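Unclamp a tested circuit board, tray it and shut the clamp

ROBOT

A 6-joint arm with a two-finger parallel gripper is mounted at the origin on a cart in front of the work surface, level with it; the furniture and walls round the work are solid. World frame = base frame: x ahead of the robot, y to its left, z up, the work surface at z = 0. Lengths are in mm, angles in rad, forces in N, time in s.
With the tool pointing down it reaches from about 350 to 975 mm from the base axis. Payload 7.1 kg.
Tool frame: the origin (TCP) lies midway between the tips of the shut fingers; the grasp point (between the pads) lies ctrl.tcp_to_grasp behind it (ctrl.tcp_to_grasp is the distance from the TCP to the grasp point, in mm); z points along the fingers, y is the direction in which the jaws open and shut (so a half turn about z gives the same grasp; the last joint's range is limited). The gripper opens to 88 mm and grips with 3 to 60 N. Pads are 20 mm wide; open, the fingers measure 115 mm over their backs; the gripper's body (75 mm by 178 mm) begins 61 mm behind the grasp point.
Start: joints at [1.292, 0.423, 1.63, -0, 1.089, -0.019], TCP at [160.523, 604.017, 222.675] pointing down, gripper open.
Joint ranges: [-3, 3], [-0.9, 2.11], [0.09, 2.58], [-1.31, 4.45], [0.11, 2.69], [-2.54, 2.54]. Speed limits (rad/s): [2.39, 2.39, 3.01, 3.14, 3.14, 3.14].

INTERFACE

Orientations are given as a rotation vector (axis times angle).
In Python, from workcell import ctrl gives the robot as it stands.
- The arm moves only by the tool play_rows, never from a script. Its argument "increments" is text: rows parted by semicolons, each of 5 numbers parted by spaces: the opening, from 0 (shut) to 1 (fully open), then the shift along the world's x, y, z in m, then the turn about the world's z in degrees. A call has 1 to 20 rows; each row shifts and turns the commanded pose from where the row before left it; what a row does not reach is not made up. A row lasts 1/10 s, in which the tool goes at most 50 mm and 8.59 degrees, less where a joint would pass 70% of its speed; a pose out of reach is approached as far as the arm can. A call is refused whole if a number of a shift passes 0.05 or a number of a turn 8.59, either way. A call with a gripper value outside its range is refused whole. The fingers move at their own pace and stop on an object; the grip force is fixed at half the most. Time passes only in rows, so rows that do not move let the fingers close. It gives the time, the measured TCP pose, the force and the opening at its end, in the units of the state.
- ctrl.get_obs(): the state, without advancing time (a new reading comes with each control period).
- ctrl.get_image(name): name is "scene" or "top"; returns a dict with "img" (400x640x3 uint8, red, green, blue), "range_z" (400x640 float32, mm along the optical axis (not along the pixel's ray), 0 where there is no reading), "vertical_fov" (degrees; the focal length in pixels is half the picture's height over the tangent of half this angle, whatever the lens; pixels are square), "cx", "cy" (the principal point, pixels), "origin" and "attitude" of the camera in the world. Camera axes: x right, y down, z forward; pixel columns grow to the right and rows downward; lengths in mm; the calibration is good to about 2 mm. A picture is of the moment at which its call begins.
- ctrl.close_job(): hands the job in, once; it reports no verdict.
The state is a dict: "t": time; "qpos": joint angles; "qvel": joint speeds; "joint_torque": joint torques, N m; "ee_pos": TCP position; "orientation": TCP orientation; "ft_force": force on the tool from outside, world axes, zero at the start; "moment": the same for the moment, N m; "width": finger opening in mm.
Only numpy, scipy, OpenCV 4.12 (cv2) and the standard library are available. Lean on these libraries where they do the work, as an engineer would, in place of code of your own. Each camera call takes 0.05 s, during which the arm holds its last target. There are 200 camera calls.

TASK

The small circuit board in the test cradle is finished: swing the cradle's clamp lever fully up and back, then take the board out and lay it flat, components up, on the dark foam in the lime tray, next to the larger board that is already there. Leave that larger board and the tray where they are, and finally swing the empty cradle's lever fully shut again.

Things in the scene. Friction and masses are not known exactly. Their poses are not given: they have to be found in the camera images.
- cradle_seat (a point): Grey test cradle fixed to the bench: plate 126x84x12 mm, x -60..66, y +-42 mm from this point: centre of a seated board's slab, 27 mm above the bench. z up, x to the hinge end, y along the hinge axis. Board rests on ribs at x +-26 mm (6 mm wide, 14 mm above plate): fingertips have 14 mm under its edges at |x|<20 mm. Low guides (32 mm above bench) at its ends and at x +-26, |y| 23-27 mm, 2 mm clear.
- lever_hinge (a point): Point on the lever's hinge axis, 48 mm from cradle_seat along the cradle's x, 42 mm above the bench, between two steel cheeks 50 mm high. Axes as the cradle's; the hinge axis runs along y.
- lever_knob (a point): Centre of the black 22 mm ball at the free end of the flat steel clamp lever (12 mm wide, 7 thick). 24 mm free below it when shut. Can be pinched from above with fingers closing along the cradle's y; it may turn between them. The point turns with the lever; its x points to the hinge. A rubber foot under the lever, 54 mm from the hinge, holds the board down while shut and bars lifting it.
- clamp_lever (a joint): Lever angle q, rad: 0 shut (level over the board), growing as the knob swings up and back over the hinge, 2.0 at the stop: fully open, leaning back past upright. Stays where it is left (stiff hinge, about 1 N at the knob). From the hinge the knob lies at x = -0.108 cos q + 0.005 sin q, z = 0.108 sin q + 0.005 cos q (m; cradle's x, and up).
- board (a point): Centre of the slab of the board to move: small green circuit board, 40 mm (its x) by 62 mm (its y), slab 2 mm thick, z up on the component side. Seated with its y to the cradle's -x. Components up to 9 mm above the slab, pins 2 mm below, none outside the outline. About 22 g. Grasp across the 40 mm width at mid-length; tips 4 mm under the slab suffice.
- tray_floor (a point): Lime plastic tray, 133x210x40 mm, loose on the bench. Point: centre of the top of its dark foam liner, 4 mm above the bench; z up, x along the short side, y along the long. Foam 100 (x) by 170 mm (y); sloping walls rise 36 mm above it. The slab centre of a board lying flat is 1 mm above the foam (pins sink in). The -y half and the middle are free.
- other_board (a point): Larger green circuit board, 48 mm (its x) by 70 mm (its y), slab 2 mm thick, the point at the slab's centre. Lies loose and flat on the foam near the tray's +y end, about 52 mm from tray_floor, its long side across the tray.

How it is judged:
By the outcome, as a careful person would: the job done as asked, in the order asked, and still so for the second after the job is handed in, with the robot touching nothing.
It also fails if it takes over 72 s, if anything falls off the work surface, if the arm or the gripper's body presses on something with over 40 N, if the wrist force passes 120 N, or if a joint passes its speed limit or range.

## Working session

There is one attempt and no reset: what is moved stays moved. The work goes in short steps, Python scripts to look and compute and a tool call to move; the robot and the scene stay as the last step left them, time stands still between calls to the robot, and variables do not carry over. Pictures are saved under pics/ and viewed, on a budget of 10 in all, crops included, one or two more only if the job needs it, and the job is handed in when it is done.

Besides the shell and the picture viewer there is one more tool, called after ">>>" as name(argument=value, ...) on one line, values as JSON. play_rows: Moves the arm, as the interface text tells. Its arguments: {"type":"object","properties":{"increments":{"type":"string"}},"required":["increments"]}

```bash
mkdir -p pics; cat > h.py <<'E'
import numpy as np, cv2
from scipy.spatial.transform import Rotation as R
from workcell import ctrl
def grab(n):
    d=ctrl.get_image(n); d['f']=200/np.tan(np.radians(d['vertical_fov'])/2)
    a=np.array(d['attitude'],float); d['R']=a if a.shape==(3,3) else R.from_rotvec(a).as_matrix()
    d['o']=np.array(d['origin'],float); return d
def save(d,p): cv2.imwrite(p,cv2.cvtColor(d['img'],cv2.COLOR_RGB2BGR))
def ray(d,u,v,z):  # pixel -> point on plane z
    r=d['R']@np.array([(u-d['cx'])/d['f'],(v-d['cy'])/d['f'],1]); return d['o']+r*(z-d['o'][2])/r[2]
def pts(d):
    v,u=np.mgrid[0:400,0:640]; Z=d['range_z']
    c=np.stack([(u-d['cx'])/d['f']*Z,(v-d['cy'])/d['f']*Z,Z],-1); return c@d['R'].T+d['o']
def proj(d,p):
    c=d['R'].T@(np.array(p)-d['o']); return d['f']*c[0]/c[2]+d['cx'],d['f']*c[1]/c[2]+d['cy']
E
python3 - <<'E'
from h import *
for n in('top','scene'):
    d=grab(n); save(d,f'pics/{n}0.png'); print(n,d['attitude'],d['o'],d['f'],d['cx'],d['cy'])
print(ctrl.tcp_to_grasp,ctrl.get_obs())
E
```

```text
top [-2.16933759  2.12949811 -0.16492097] [ 319.93689526  -70.52399009 1052.88489369] 444.95250834690046 322.9522713927515 202.88586346940738
scene [-1.93482811  1.0156304  -0.53055444] [-273.56978652 -597.04178252  643.07456231] 473.37598701339806 322.9110342182477 199.89961972380024
18.700000000000003 {'t': 0.1, 'qpos': array([ 1.29200835e+00,  4.23767472e-01,  1.63057406e+00, -4.80018675e-05,
        1.08860136e+00, -1.89676112e-02]), 'qvel': array([ 7.45491904e-04, -1.14631689e-03,  8.37922391e-05,  1.69889412e-04,
        7.18285992e-04, -5.42271686e-04]), 'joint_torque': array([ 2.69238353e-04, -5.45612669e+01, -2.74324179e+01,  6.45021466e-02,
        1.88300433e-02, -9.24433010e-06]), 'ee_pos': array([160.4020329 , 603.56594627, 221.99305128]), 'orientation': array([-4.06922579e-01, -3.11496706e+00,  2.10728947e-03]), 'ft_force': array([ 0.10593064, -0.3838675 , -0.10561914]), 'moment': array([ 0.01688817, -0.02572646,  0.08699755]), 'width': 87.65575317315752}
```

View pics/top0.png

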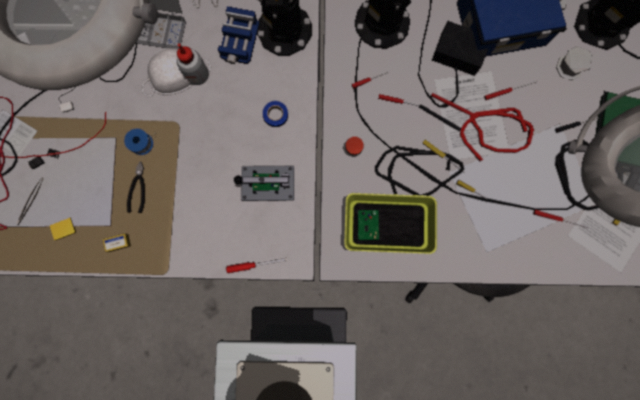

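View pics/scene0.png

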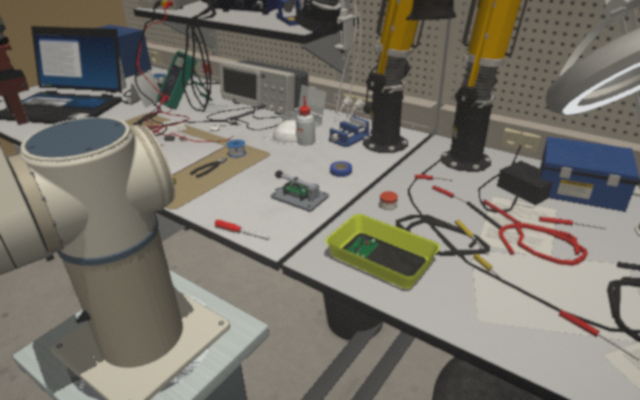

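The top view shows the cradle at about (267,183), with its knob to the left at (238,181) and its hinge to the right. The tray is at about (390,223), with the larger board in its left end at (369,224).

```bash
cat > m.py <<'E'
from h import *
d=grab('top'); P=pts(d); hsv=cv2.cvtColor(d['img'],cv2.COLOR_RGB2HSV)
def box(m,z,name):
    cs,_=cv2.findContours(m.astype(np.uint8),0,2); c=max(cs,key=cv2.contourArea)
    w=np.array([ray(d,u,v,z)[:2] for u,v in c[:,0]]).astype(np.float32)
    print(name,cv2.minAreaRect(w), cv2.contourArea(c)); return c
if __name__=='__main__':
    H,S,V=[hsv[...,i].astype(int) for i in range(3)]
    u=np.arange(640)[None]+0*H; v=np.arange(400)[:,None]+0*H
    rc=(u>225)&(u<305)&(v>155)&(v<210); rt=(u>335)&(u<445)&(v>185)&(v<260)
    lime=rt&(H>25)&(H<40)&(S>120)&(V>90)
    box(lime,40,'tray rim@40'); 
    box(rt&(H>40)&(H<90)&(S>80)&(u>355)&(u<385)&(v>204)&(v<243)&~lime,6,'other')
    box(rt&(V<70)&(u>352),4,'foam')
    z=P[...,2]
    print('bench z',np.median(z[165:200,200:225]),np.median(z[165:200,300:312]))
    box(rc&(z>8)&(z<60),12,'cradle by depth@12'); box(rc&(V<150)&(u>242),12,'cradle by V@12')
    kb=rc&(V<60)&(u<246); print('knob px',u[kb].mean(),v[kb].mean(),kb.sum(), ray(d,u[kb].mean(),v[kb].mean(),47))
    g=rc&(H>40)&(H<90)&(S>80); box(g,28,'board'); 
    print('green ctr',ray(d,(u[g].min()+u[g].max())/2,(v[g].min()+v[g].max())/2,28))
    c=d['img'][150:260,220:450]; cv2.imwrite('pics/crop.png',cv2.cvtColor(cv2.resize(c,None,fx=3.4,fy=3.4,interpolation=cv2.INTER_CUBIC),cv2.COLOR_RGB2BGR))
    for r in range(160,206,4): print(z[r,234:300:4].round().astype(int))
E
python3 m.py
```

```text
tray rim@40 ((427.00787353515625, -231.38902282714844), (207.18789672851562, 131.09503173828125), 88.49402618408203) 3809.0
other ((423.9219665527344, -184.79449462890625), (73.98552703857422, 52.25410842895508), 0.38868585228919983) 636.5
foam ((425.41552734375, -232.25425720214844), (166.6806182861328, 97.56199645996094), 88.8131332397461) 2770.5
bench z 0.8355968817918438 0.6435272512447909
cradle by depth@12 ((519.2398681640625, 65.87593841552734), (83.43740844726562, 143.03948974609375), 2.313646078109741) 1789.5
cradle by V@12 ((519.5989990234375, 45.227664947509766), (128.1709747314453, 139.56692504882812), 1.0930027961730957) 2146.5
knob px 238.9375 180.9 80 [514.62966565 116.8594969   47.        ]
board ((506.214111328125, 57.89360046386719), (16.63263511657715, 63.13029861450195), 1.1242396831512451) 144.5
green ctr [519.29024269  58.29495496  28.        ]
[ 3 -1  2  3  1  1 -1  1  3  3 -1 -1  4 -1 -1  2  1]
[ 4  1  1  1  0  1  2  0  0 -1  0  4 -2  1 -3  3  1]
[ 0  2 13 12 15 13 12  9 14 10 11 15 14 11 18 -2 -2]
[-2  4 11 13 15 23 11  9 10 14 15 13 17 42 14  0  3]
[  60   61   12   18   12   29   31   30   32   37   38   30   38 1053
   13    0    0]
[62 58 57 54 55 54 51 58 54 54 53 53 52 51 12  0  5]
[ 2  0 12 11 28 28 30 29 23 34 34 27 51 54 11  1  4]
[ 1  2 15 13 11 28 28 30 27 27 27 24 14 15 11  2  0]
[   6 1053   10   14   14   29   10   14   13   15   14   11   11   15
   14   -3    2]
[ 0  3 15 12 13 12 11 11 16 14 14 14 14 15 16  0 -1]
[-2  3  8  6  6  8  7  5  5  4  0 -2  1  0  4  1  0]
[ 1  1  1  0  0  0  1  3  2  3 -2  1 -3  1  2  3  3]
```

View pics/crop.png

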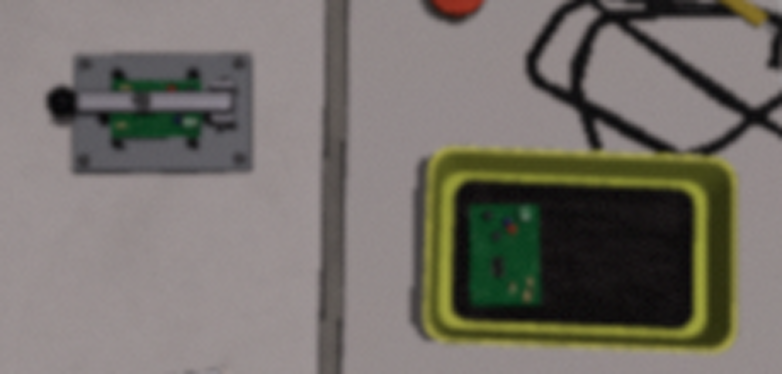

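The crop shows the cradle plate clearly at crop x 74–252, y 54–172, with its knob at (62,101). The larger board is at the left of the foam and the middle and right are free. One refinement, and then I move.

```bash
python3 - <<'E'
from m import *
z=P[...,2]; H,S,V=[hsv[...,i].astype(int) for i in range(3)]
u=np.arange(640)[None]+0*H; v=np.arange(400)[:,None]+0*H
rc=(u>242)&(u<298)&(v>163)&(v<204)
# plate edges: per-column top/bottom and fit
g=cv2.cvtColor(d['img'],cv2.COLOR_RGB2GRAY).astype(int)
m=((g<130)&rc).astype(np.uint8); box(m,12,'plate gray')
lev=[];
for c in range(246,278,2):
    col=P[172:192,c]; k=(col[:,2]>46)&(col[:,2]<62); rr=np.where(k)[0]
    if len(rr): lev.append(ray(d,c,172+rr.mean(),50)[:2])
lev=np.array(lev); print(np.polyfit(lev[:,1],lev[:,0],1), lev.mean(0))
s=grab('scene'); hs=cv2.cvtColor(s['img'],cv2.COLOR_RGB2HSV)
pu,pv=proj(s,[516,117,47]); print('scene knob pred',pu,pv)
a=int(pu)-14;b=int(pv)-14; mm=hs[b:b+28,a:a+28,2]<60
n,l,st,ce=cv2.connectedComponentsWithStats(mm.astype(np.uint8)); i=1+np.argmax(st[1:,4]); k=ce[i]+[a,b]; print(k,st[i],ray(s,*k,47))
print(g[160:206:2,262],g[195,236:300:2])
o=ctrl.get_obs(); Rm=R.from_rotvec(o['orientation']).as_matrix(); print('tool y',Rm[:,1],'x',Rm[:,0])
E
```

```text
plate gray ((517.93896484375, 53.352622985839844), (87.10091400146484, 122.44715881347656), 1.1462353467941284) 1829.0
[-1.97093823e-02  5.20775412e+02] [519.47456609  66.00137011]
scene knob pred 278.43928089623876 175.65639135791102
[278. 174.] [13 12  3  3  9] [522.06610994 123.5300494   47.        ]
[144 146 139  93  91  91  86  51  45  50  49  41  33  43  44  54  90  93
  93  93  88 141 145] [145 143 124  84  72  82  94  93  93  89  90  94  95  92  95  96  95  94
  95  95  92  94  95  97  96  97  84  66  81 115 145 145]
tool y [ 2.56886123e-01  9.66441436e-01 -6.85884999e-04] x [-9.66441663e-01  2.56886184e-01  9.51424374e-07]
```

>>> play_rows(increments="1 0.0224 -0.0304 0 -4.6;1 0.0224 -0.0304 0 -4.6;1 0.0224 -0.0304 0 -4.6;1 0.0224 -0.0304 0 -4.6;1 0.0224 -0.0304 0 -4.6;1 0.0224 -0.0304 0 -4.6;1 0.0224 -0.0304 0 -4.6;1 0.0224 -0.0304 0 -4.6;1 0.0224 -0.0304 0 -4.6;1 0.0224 -0.0304 0 -4.6;1 0.0224 -0.0304 0 -4.6;1 0.0224 -0.0304 0 -4.6;1 0.0224 -0.0304 0 -4.6;1 0.0224 -0.0304 0 -4.6;1 0.0224 -0.0304 0 -4.6;1 0.0224 -0.0304 0 -4.6;1 0 0 0 0;1 0 0 0 0")

```text
t: 2.05
ee_pos: [518.3, 116.9, 222.0]
orientation: [-2.193, -2.248, 0.002]
ft_force: [-0.4, -0.1, -0.3]
width: 88.2
```

>>> play_rows(increments="1 0 0 -0.03 0;1 0 0 -0.03 0;1 0 0 -0.03 0;1 0 0 -0.03 0;1 0 0 -0.03 0;1 0 0 0 0;1 0 0 0 0")

```text
t: 2.75
ee_pos: [518.7, 118.6, 73.1]
orientation: [-2.19, -2.252, 0.001]
ft_force: [-0.2, 0.2, 0.8]
width: 87.5
```

```bash
python3 - <<'E'
from h import *
a=grab('scene');b=grab('top')
def crop(d,p):
    u,v=map(int,proj(d,p)); return cv2.resize(d['img'][v-50:v+50,u-60:u+60],None,fx=3.3,fy=5,interpolation=2) if 0 else cv2.resize(d['img'][v-50:v+50,u-50:u+50],(400,400),interpolation=cv2.INTER_CUBIC)
im=np.hstack([crop(a,[518,90,60]),crop(b,[518,90,60])]); cv2.imwrite('pics/c2.png',im[...,::-1])
E
```

```text
(no output)
```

View pics/c2.png

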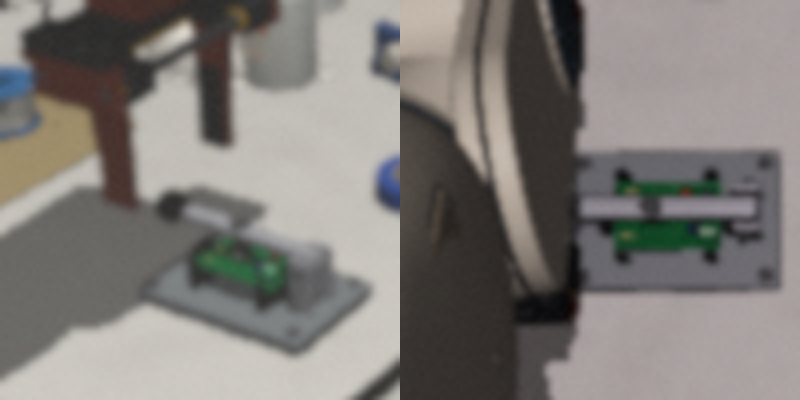

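The left half (scene) shows the fingers straddling the knob at about (175,205). The right half (top) shows the lever and board, with the knob hidden by the arm. I'll descend and pinch.

>>> play_rows(increments="1 0 -0.001 -0.015 0;1 0 0 -0.015 0;1 0 0 -0.015 0;1 0 0 0 0;0 0 0 0 0;0 0 0 0 0;0 0 0 0 0;0 0 0 0 0;0 0 0 0 0;0 0 0 0 0;0 0 0 0 0;0 0 0 0 0")

```text
t: 4.05
ee_pos: [518.9, 116.6, 27.7]
orientation: [2.192, 2.251, 0.0]
ft_force: [-0.5, 0.0, 0.1]
width: 27.5
```

>>> play_rows(increments="0 0 0 0 0;0 0 0 0 0;0 0 0 0 0;0 0 0 0 0")

```text
t: 4.45
ee_pos: [516.7, 116.5, 27.1]
orientation: [-2.19, -2.248, 0.005]
ft_force: [-4.3, 1.0, 0.4]
width: 20.5
```

>>> play_rows(increments="0 -0.002 0 0 0;0 0 -0.0014 0.0107 0;0 0 -0.0018 0.0107 0;0 0 -0.0034 0.0102 0;0 0 -0.0039 0.0101 0;0 0 -0.0054 0.0093 0;0 0 -0.0058 0.0092 0;0 0.001 -0.0071 0.008 0;0 0 -0.0076 0.0079 0;0 0 -0.0086 0.0064 0;0 0 -0.0089 0.0062 0;0 0 0 0 0;0 0 0 0 0")

```text
t: 5.75
ee_pos: [518.2, 62.5, 116.7]
orientation: [2.193, 2.249, 0.001]
ft_force: [-0.6, 0.6, 0.7]
width: 20.8
```

>>> play_rows(increments="0 0 -0.0096 0.0047 0;0 0 -0.0101 0.0042 0;0 0 -0.0104 0.0028 0;0 0 -0.0107 0.002 0;0 0 -0.0108 0.0006 0;0 0.001 -0.0108 -0.0001 0;0 0 -0.0107 -0.0014 0;0 0 -0.0105 -0.0024 0;0 0 -0.0102 -0.0037 0;0 0 -0.0099 -0.0042 0;0 0 -0.004 -0.002 0;0 0 -0.003 -0.0015 0;0 0 0 0 0;0 0 0 0 0")

```text
t: 7.15
ee_pos: [521.3, -46.7, 117.4]
orientation: [2.192, 2.248, 0.009]
ft_force: [4.0, 14.7, 17.1]
width: 20.4
```

>>> play_rows(increments="1 0 0 0 0;1 0 0 0 0;1 0 0 0 0;1 0 0 0 0;1 0 0 0 0;1 0 0 0 0;1 0 0 0.03 0;1 0 0 0.03 0;1 0 0 0.03 0;1 0 -0.04 0.02 0;1 0 -0.04 0 0;1 0 -0.04 0 0;1 0 -0.04 0 0;1 0 0 0 0;1 0 0 0 0")

```text
t: 8.65
ee_pos: [518.5, -208.5, 225.0]
orientation: [-2.194, -2.248, 0.0]
ft_force: [-1.0, -0.1, -0.0]
width: 87.6
```

```bash
cat > m2.py <<'E'
from h import *
a=grab('scene');b=grab('top'); 
c1=cv2.resize(a['img'][120:240,230:350],(400,400),interpolation=2); c2=cv2.resize(b['img'][150:220,230:300],(400,400),interpolation=2)
cv2.imwrite('pics/c3.png',np.hstack([c1,c2])[...,::-1])
hsv=cv2.cvtColor(b['img'],cv2.COLOR_RGB2HSV).astype(int)
m=np.zeros((400,640),np.uint8); m[160:206,236:300]=((hsv[...,0]>40)&(hsv[...,0]<90)&(hsv[...,1]>90))[160:206,236:300]
ys,xs=np.where(m); w=np.array([ray(b,x,y,28)[:2] for x,y in zip(xs,ys)],np.float32); print('board',cv2.minAreaRect(w),np.ptp(xs),np.ptp(ys))
g=b['img'].mean(2); P=pts(b)
def edges(prof,off,t=118):
    i=np.where(prof<t)[0]; lo,hi=i[0],i[-1]; f=lambda i,j:i+(t-prof[i])/(prof[j]-prof[i])*(j-i); return off+f(lo,lo-1),off+f(hi,hi+1)
for c in (250,256,280,286):
    e=edges(g[158:208,c],158); print('col',c,[ray(b,c,v,12)[:2].round(1) for v in e])
for r in (170,196):
    e=edges(g[r,234:304],234); print('row',r,[ray(b,u,r,12)[:2].round(1) for u in e])
E
python3 m2.py
```

```text
board ((518.1280517578125, 59.41374206542969), (40.52771759033203, 65.64024353027344), 1.1364279985427856) 28 17
col 250 [array([559.7,  98.7]), array([473.1,  95.1])]
col 256 [array([561.2,  84.4]), array([473.2,  80.9])]
col 280 [array([562. ,  27.1]), array([475.1,  24.3])]
col 286 [array([562.8,  12.8]), array([475.7,  10.2])]Traceback (most recent call last):
  File "m2.py", line 14, in <module>
    e=edges(g[r,234:304],234); print('row',r,[ray(b,u,r,12)[:2].round(1) for u in e])
  File "m2.py", line 10, in edges
    i=np.where(prof<t)[0]; lo,hi=i[0],i[-1]; f=lambda i,j:i+(t-prof[i])/(prof[j]-prof[i])*(j-i); return off+f(lo,lo-1),off+f(hi,hi+1)
                                                                                                                           ~^^^^^^^^^
  File "m2.py", line 10, in <lambda>
    i=np.where(prof<t)[0]; lo,hi=i[0],i[-1]; f=lambda i,j:i+(t-prof[i])/(prof[j]-prof[i])*(j-i); return off+f(lo,lo-1),off+f(hi,hi+1)
                                                                         ~~~~^^^
IndexError: index 70 is out of bounds for axis 0 with size 70
```

View pics/c3.png

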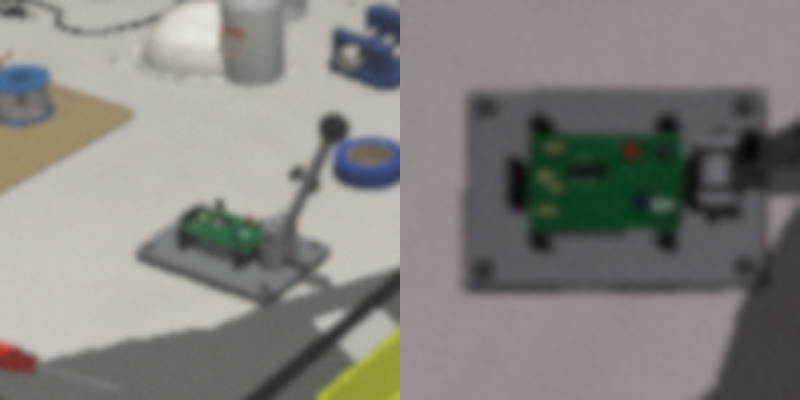

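The lever is open, leaning back in the scene half with its knob at (335,128). The board is fully visible in the top half, spanning about (530–680, 135–232). Next I go over the board.

>>> play_rows(increments="1 0 0.038 0 0;1 0 0.038 0 0;1 0 0.038 0 0;1 0 0.038 0 0;1 0 0.038 0 0;1 0 0.038 0 0;1 0 0.039 0 0;1 0 0 -0.035 0;1 0 0 -0.035 0;1 0 0 -0.035 0;1 0 0 -0.035 0;1 0 0 -0.03 0;1 0 0 -0.014 0;1 0 0 -0.01 0;1 0 0 -0.01 0;1 0 0 0 0;1 0 0 0 0")

```text
t: 10.45
ee_pos: [519.5, 59.1, 22.0]
orientation: [2.191, 2.25, 0.001]
ft_force: [-0.6, 0.3, -0.5]
width: 87.5
```

>>> play_rows(increments="0 0 0 0 0;0 0 0 0 0;0 0 0 0 0;0 0 0 0 0;0 0 0 0 0;0 0 0 0 0;0 0 0 0 0;0 0 0 0 0;0 0 0 0 0;0 0 0 0 0")

```text
t: 11.45
ee_pos: [518.9, 59.0, 21.4]
orientation: [-2.192, -2.251, 0.0]
ft_force: [0.2, -0.3, 1.0]
width: 39.2
```

>>> play_rows(increments="0 0 0 0.01 0;0 0 0 0.015 0;0 0 0 0.025 0;0 0 0 0.035 0;0 0 0 0.035 0;0 0 0 0.035 0;0 0 0 0.025 0;0 -0.005 -0.015 0 0;0 -0.008 -0.028 0 0;0 -0.01 -0.03 0 0;0 -0.01 -0.03 0 0;0 -0.01 -0.035 0 0;0 -0.01 -0.035 0 0;0 -0.01 -0.035 0 0;0 -0.01 -0.035 0 0;0 -0.01 -0.035 0 0;0 -0.01 -0.035 0 0;0 0 0 0 0;0 0 0 0 0")

```text
t: 13.35
ee_pos: [424.6, -254.3, 200.6]
orientation: [-2.193, -2.247, 0.0]
ft_force: [-0.2, -0.1, 0.0]
width: 39.0
```

```bash
python3 - <<'E'
from h import *
a=grab('scene');b=grab('top')
c1=cv2.resize(a['img'][130:330,290:490],(400,400),interpolation=2); c2=cv2.resize(b['img'][130:280,310:460],(400,400),interpolation=2)
cv2.imwrite('pics/c4.png',np.hstack([c1,c2])[...,::-1])
E
```

```text
(no output)
```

View pics/c4.png

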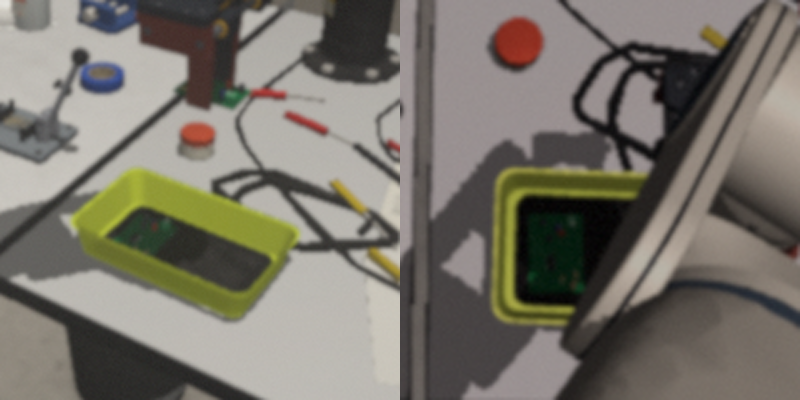

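The board hangs level in the fingers at about (215,95) in the scene half. The tray and larger board are undisturbed, so I lower it.

>>> play_rows(increments="0 0.001 0 -0.03 0;0 0 0 -0.035 0;0 0 0 -0.035 0;0 0 0 -0.035 0;0 0 0 -0.025 0;0 0 0 -0.015 0;0 0 0 -0.01 0;0 0 0 -0.006 0;0 0 0 -0.003 0;0 0 0 0 0;0 0 0 0 0")

```text
t: 14.55
ee_pos: [427.4, -254.2, 8.0]
orientation: [2.191, 2.25, 0.0]
ft_force: [-0.7, 0.1, 0.2]
width: 39.4
```

>>> play_rows(increments="0 0 0 -0.0015 0;0 0 0 -0.0015 0;0 0 0 0 0;0 0 0 0 0")

```text
t: 14.95
ee_pos: [426.9, -254.0, 4.4]
orientation: [2.192, 2.251, 0.0]
ft_force: [0.4, -0.4, -0.2]
width: 39.0
```

>>> play_rows(increments="0.6 0 0 0 0;0.6 0 0 0 0;0.6 0 0 0 0;0.6 0 0 0 0;0.6 0 0 0 0;0.6 0 0 0.01 0;0.6 0 0 0.02 0;0.6 0 0 0.035 0;0.6 0 0 0.035 0;0.6 0 0 0.035 0;0.6 0 0 0.035 0;0.6 0 0 0.03 0;1 0.009 0.03 0 0;1 0.009 0.03 0 0;1 0.01 0.03 0 0;1 0.01 0.03 0 0;1 0.01 0.03 0 0;1 0 0 0 0;1 0 0 0 0")

```text
t: 16.85
ee_pos: [474.8, -103.7, 204.8]
orientation: [2.189, 2.252, -0.0]
ft_force: [0.1, 0.4, -0.7]
width: 87.9
```

```bash
python3 - <<'E'
from h import *
a=grab('scene');b=grab('top')
c1=cv2.resize(a['img'][200:300,310:450],(400,286),interpolation=2); c2=cv2.resize(b['img'][180:265,330:449],(400,286),interpolation=2)
cv2.imwrite('pics/c5.png',np.hstack([c1,c2])[...,::-1])
E
```

```text
(no output)
```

View pics/c5.png

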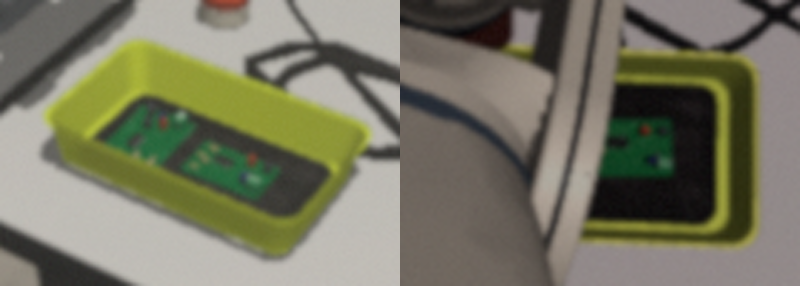

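The new board lies flat, components up, next to the larger one, with a clear gap (scene half, around (235,170)). I'll locate the open knob from that earlier scene pixel and verify it before closing.

```bash
python3 - <<'E'
from h import *
a=grab('scene'); hs=a['img'].max(2)
m=np.zeros((400,640),np.uint8); m[145:172,316:346]=(hs<60)[145:172,316:346]
n,l,st,ce=cv2.connectedComponentsWithStats(m)
for i in range(1,n): 
    if st[i,4]>8: print(st[i],ce[i],ray(a,*ce[i],138))
print(ray(a,330.5,158.4,138), proj(a,[520,-39,138]),proj(a,[520,-46,138]))
P=pts(a); q=P[l==1+np.argmax(st[1:,4])]; print(np.median(q,0))
E
```

```text
[327 157   6   5  22] [329.5        158.72727273] [521.02522919 -40.07383894 138.        ]
[523.61767322 -41.08495938 138.        ] (np.float64(328.86301258568113), np.float64(158.78307571475963)) (np.float64(331.37205007609003), np.float64(159.55213603006905))
[512.87554744 -44.74965967 143.13741359]
```

>>> play_rows(increments="1 0.0155 0.021 0 0;1 0.0155 0.021 0 0;1 0.015 0.0205 0 0;1 0 0 -0.02 0;1 0 0 -0.03 0;1 0 0 -0.02 0;1 0 0 -0.016 0;1 0 0 0 0;0 0 0 0 0;0 0 0 0 0;0 0 0 0 0;0 0 0 0 0;0 0 0 0 0;0 0 0 0 0;0 0 0 0 0;0 0 0 0 0;0 0 0 0 0;0 0 0 0 0;0 0 0 0 0;0 0 0 0 0;0 0 0 0 0")

```text
$.increments: bad value
```

21 rows is one too many, so I'm resending with 20.

>>> play_rows(increments="1 0.0155 0.021 0 0;1 0.0155 0.021 0 0;1 0.015 0.0205 0 0;1 0 0 -0.02 0;1 0 0 -0.03 0;1 0 0 -0.02 0;1 0 0 -0.016 0;1 0 0 0 0;0 0 0 0 0;0 0 0 0 0;0 0 0 0 0;0 0 0 0 0;0 0 0 0 0;0 0 0 0 0;0 0 0 0 0;0 0 0 0 0;0 0 0 0 0;0 0 0 0 0;0 0 0 0 0;0 0 0 0 0")

```text
t: 19.0
ee_pos: [521.1, -41.4, 118.4]
orientation: [2.192, 2.25, 0.0]
ft_force: [1.2, 0.6, -1.2]
width: 20.6
```

>>> play_rows(increments="0 0 0.0099 0.0042 0;0 0 0.0102 0.0037 0;0 0 0.0105 0.0024 0;0 0 0.0107 0.0014 0;0 -0.001 0.0108 0.0001 0;0 0 0.0108 -0.0006 0;0 0 0.0107 -0.002 0;0 0 0.0104 -0.0028 0;0 0 0.0101 -0.0042 0;0 -0.001 0.0096 -0.0047 0;0 0 0 0 0")

```text
t: 20.1
ee_pos: [518.3, 63.9, 115.4]
orientation: [-2.19, -2.251, 0.001]
ft_force: [-3.5, 1.6, 4.0]
width: 20.8
```

>>> play_rows(increments="0 0 0.0089 -0.0062 0;0 0 0.0086 -0.0064 0;0 0 0.0076 -0.0079 0;0 -0.001 0.0071 -0.008 0;0 0 0.0058 -0.0092 0;0 0 0.0054 -0.0093 0;0 0 0.0039 -0.0101 0;0 -0.001 0.0034 -0.0102 0;0 0 0.0018 -0.0107 0;0 0 0.0014 -0.0107 0;0 0 0 -0.002 0;0 0 0 -0.002 0;0 0 0 0 0;0 0 0 0 0")

```text
t: 21.5
ee_pos: [516.7, 116.7, 22.9]
orientation: [-2.192, -2.249, -0.0]
ft_force: [-2.9, 6.5, 1.2]
width: 20.3
```

>>> play_rows(increments="0 0 0 -0.002 0;0 0 0 -0.002 0;0 0 0 0 0;0 0 0 0 0")

```text
t: 21.9
ee_pos: [516.8, 116.4, 19.5]
orientation: [-2.192, -2.25, -0.0]
ft_force: [-5.5, 5.1, 5.7]
width: 20.5
```

```bash
python3 - <<'E'
from h import *
a=grab('scene')
cv2.imwrite('pics/c6.png',cv2.resize(a['img'][140:230,240:360],(640,480),interpolation=2)[...,::-1])
E
```

```text
(no output)
```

View pics/c6.png

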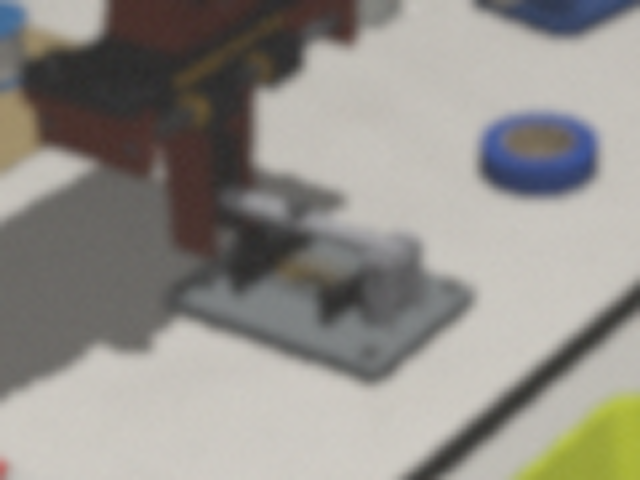

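The lever looks level, with the knob between the fingers at about (225,200). The stop force was weak, so I'll release and press lightly on the knob from above with shut fingers to confirm.

>>> play_rows(increments="1 0 0 0 0;1 0 0 0 0;1 0 0 0 0;1 0 0 0 0;1 0 0 0 0;1 0 0 0.02 0;1 0 0 0.03 0;1 0 0 0.02 0;0 0 0 0 0;0 0 0 0 0;0 0 0 0 0;0 0 0 0 0;0 0 0 0 0;0 0 0 0 0;0 0 0 0 0;0 0 0 0 0;0 0 0 0 0;0 0 0 0 0;0 0 0 0 0;0 0 0 0 0")

```text
t: 23.95
ee_pos: [517.0, 116.1, 89.2]
orientation: [2.192, 2.251, 0.0]
ft_force: [-1.0, -0.9, 0.8]
width: 0.5
```

>>> play_rows(increments="0 0 0 -0.01 0;0 0 0 -0.008 0;0 0 0 -0.005 0;0 0 0 -0.003 0;0 0 0 -0.003 0;0 0 0 -0.002 0;0 0 0 0 0")

```text
t: 24.65
ee_pos: [516.9, 116.1, 58.2]
orientation: [-2.192, -2.251, 0.0]
ft_force: [-0.2, 0.8, 1.5]
width: 0.2
```

>>> play_rows(increments="0 0 0 -0.0015 0;0 0 0 -0.0015 0;0 0 0 0 0")

```text
t: 24.95
ee_pos: [517.2, 116.2, 56.9]
orientation: [2.192, 2.25, 0.001]
ft_force: [-5.3, -1.6, 20.0]
width: 0.5
```

That gave 20 N at z≈57 mm, where the knob top should be at 58 when shut, so the lever is against its stop. I'll retreat and check the scene.

>>> play_rows(increments="0 0 0 0.03 0;0 0 0 0.04 0;0 0 0 0.04 0;0 0 0 0.04 0;0 -0.02 0.04 0.02 0;0 -0.02 0.045 0 0;0 -0.02 0.045 0 0;0 -0.02 0.045 0 0;0 -0.02 0.045 0 0;0 -0.02 0.045 0 0;0 -0.02 0.045 0 0;0 0 0 0 0;0 0 0 0 0")

```text
t: 26.25
ee_pos: [376.1, 426.9, 225.0]
orientation: [2.189, 2.253, -0.0]
ft_force: [-0.1, 0.0, -0.4]
width: 0.3
```

```bash
python3 - <<'E'
from h import *
b=grab('top'); cv2.imwrite('pics/c7.png',cv2.resize(b['img'][150:260,225:450],(800,391),interpolation=2)[...,::-1])
h=cv2.cvtColor(b['img'],cv2.COLOR_RGB2HSV).astype(int); m=np.zeros((400,640),np.uint8)
m[195:250,350:432]=((h[...,0]>42)&(h[...,0]<90)&(h[...,1]>80))[195:250,350:432]; m=cv2.morphologyEx(m,2,np.ones((2,2),np.uint8))
for c in cv2.findContours(m,0,2)[0]:
    if cv2.contourArea(c)>80: print(cv2.minAreaRect(np.array([ray(b,x,y,6)[:2] for x,y in c[:,0]],np.float32)))
P=pts(b); print('lever z along',[np.median(P[178:182,c:c+4,2]).round() for c in range(238,290,6)])
E
```

```text
((426.3374938964844, -256.9331970214844), (42.74070739746094, 64.8549575805664), 1.0646226406097412)
((421.5890808105469, -186.88084411621094), (73.48831939697266, 52.156307220458984), 1.0552301406860352)
lever z along [np.float64(55.0), np.float64(52.0), np.float64(51.0), np.float64(52.0), np.float64(53.0), np.float64(51.0), np.float64(51.0), np.float64(51.0), np.float64(46.0)]
```

View pics/c7.png

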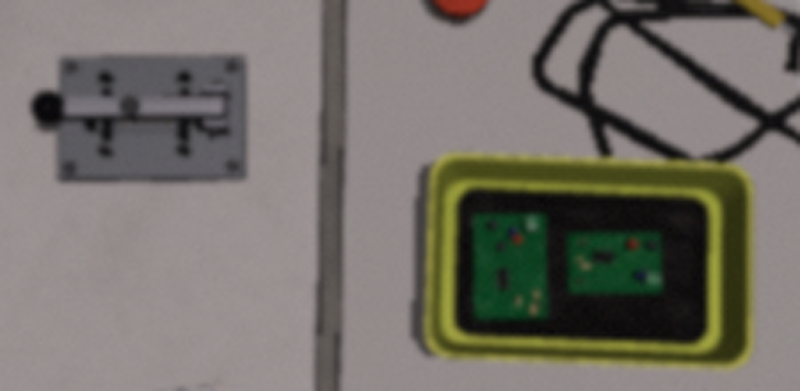

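The lever is level and shut over the empty cradle. The small board lies flat at (615,263), and the larger board at (510,265) and the tray look the same as at the start.

```bash
python3 -c "
from workcell import ctrl
print(ctrl.close_job())"
```

```text
the job is handed in; nothing more can be done
None
```

The job is done and handed in at about 26 s. I opened the lever to its stop and laid the small board flat, components up, on the foam beside the larger board. I then swung the empty cradle's lever shut again.

**Final checks:**
- **Lever:** it is level, about 51–53 mm high along its length. Pressing the knob from above met 20 N at about 57 mm, where a shut lever should stop.
- **Small board:** it lies about 17 mm (by eye) clear of the larger one, with the robot well away.
- **Larger board and tray:** they look unmoved. The board's measured position differs by about 2 mm between the first and last images (y -184.8 to -186.9, x 423.9 to 421.6). I put this down to measurement scatter, as I used slightly different colour masks and nothing touched it.

**What disagreed:**
- **Closing:** the pinched fingers slid a few millimetres on the knob at the end of the closing swing, with little stop force. That is why I added the press from above.
- **Placing:** I released the board a few millimetres above the foam, because the fingertips were under it.
- **Rejected call:** one move call was refused for having 21 rows. I resent it with 20.

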